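Press the bush home with one turn of the flywheel press

TASK

Stand the printed bearing block in the nest of the small flywheel press with its brass bush facing the ram, and let go of it. Then take the crank handle and turn the flywheel clockwise (seen from above) through exactly one revolution, so that the ram presses the bush home and draws fully back, and let go there. Feel your way round without forcing the handle in or out, for its clamp slips in the slot of the crank arm at about 7 N and must stay where it is set (within 3 mm); leave the other things on the desk where they are.

Things in the scene. Friction and masses are not known exactly. Their poses are not given: they have to be found in the camera images.
- press: Flywheel press, fixed to the desk: grey base plate 150 (x) x 420 (y) x 12 mm, from y -195 to +225 mm; origin on the desk surface under its middle line. +y points from nest to flywheel. The ram, a steel rod along y with a platen 78 mm wide (x) and 26 mm high at its end, centred 42 mm above the desk, moves 27.5 mm to -y in half a turn of the wheel and back in the other half.
- axis_nominal (a point): Nominal place of the flywheel's upright axis, at handle height: x 0, y 135, z 144 mm of the press, NOT the true axis: wheel, housing and ram are clamped crosswise in slots, so the true axis lies up to 22 mm from here along the press's +x or -x (y is true). It stays put, but is not measured: find it by the forces and the path of the hand. The wheel is 158 mm across, its top 98 mm above the desk.
- handle: Upright black round handle on the crank arm (arm's top 108 mm above the desk), 24 mm across, 50 mm long, free to revolve on its own pin, so the hand need not turn. Origin at its middle, 144 mm above the desk. It is clamped in a slot of the arm, 52 to 64 mm from the true axis, and starts at any heading within 1.1 rad of the press's -x as seen from the axis. Keep clear of it on the way: a knock shifts it.
- slip (a joint): How far the handle's post has slipped along its slot in the crank arm, m, outwards positive; 0 at the start. Its clamp holds up to about 7 N of push or pull towards or away from the wheel's axis and slips for good beyond that; pushing along the turn does not load it.
- nest (a point): Centre of the nest floor, 12 mm above the desk, at x 0, y -100 mm of the press; axes as the press's. The nest is an open-topped pocket 33 (x) x 43 (y) mm: back stop 45 mm high on its -y side; 8 mm thick side cheeks and a front lip (towards the ram) only 9 mm high.
- block_mid (a point): Middle of the loose grey printed bearing block, 30 (x) x 40 (y) x 46 mm (plus a rounded top to 50 mm), upright, 90 g; this point is 25 mm above its underside. The brass bush (16 mm across) stands 6 mm out of its +y face, 30 mm up, and slides in stiffly to -y (about 16 N): it must face the ram (block's +y along the press's +y).
- block_foot (a point): Centre of the block's underside, axes as the block's; it lies on nest when the block is fully down in the nest.
- bush (a joint): How far the bush has been pressed into the block, m: 0 as it stands out 6 mm, 0.006 flush, 0.007 at most.
- flywheel (a joint): Turn of the flywheel, rad, growing clockwise seen from above: 0 at the start with the ram fully back, pi with the ram forward, 2 pi after one revolution. It can be overturned by 0.7 rad. It has friction; the ram's return spring resists in the first half turn and drives the wheel on in the second: up to about 12 N at the handle. Let go near 2 pi, it stays there.
- stapler: Yellow-green stapler, 115 x 30 x 50 mm, bystander; origin under its middle.
- book: Green hard-cover notebook 120 x 170 x 18 mm, bystander; origin under its middle.
- track_wheel: Orange track wheel, 52 mm across, 22 mm high, lying flat, bystander; origin under its middle.
- driver: Red-handled screwdriver 200 mm long, lying on the desk, bystander; origin on the desk under its middle.
Things that resemble listed ones, but are neither listed nor needed, are in the scene too. There is more than one size of the part that bears block_mid; the job needs the middle-sized.

How it is judged:
On the way, in this order (a step that is already met when the one before it is completed fails the run):
1. the block stands fully down in the nest, bush towards the ram, let go, before the flywheel is turned (distance between block_foot and nest below 0.006 m and z of block_foot in the frame of nest below 0.003 m and angle between block_foot's own z axis and vertical below 0.06 rad and contact force between the fingers and anything else below 0.2 N and value of joint flywheel below 0.3 rad and value of joint bush below 0.002 m), for 0.2 s.
2. half-way round, the ram has pressed the bush home (value of joint bush above 0.0045 m and value of joint flywheel between 2.2 and 4.2 rad), for 0.05 s.
At the end, for the whole second after the job is handed in: The flywheel is at rest one revolution on from its start, within 0.15 rad (about 9 mm at the handle); the bush is pressed in at least 4.5 mm (no more than 1.5 mm proud); the block stands upright, fully down in the nest (within 6 mm of its centre, as far as the pocket lets it); everything is let go (value of joint flywheel between 6.133 and 6.433 rad and velocity of joint flywheel between -0.05 and 0.05 rad/s and value of joint bush above 0.0045 m and distance between block_foot and nest below 0.006 m and z of block_foot in the frame of nest below 0.003 m and angle between block_foot's own z axis and vertical below 0.06 rad); the robot touches nothing.
It fails at once if the flywheel is turned more than 0.3 rad past the one revolution or more than 0.3 rad backwards from its start (value of joint flywheel above 6.583 rad or value of joint flywheel below -0.3 rad).
It fails at once if the handle's post is forced more than 3 mm along its slot in the crank arm (value of joint slip above 0.003 m or value of joint slip below -0.003 m).
It fails at once if a bystander is shifted by more than 25 mm (distance of any of stapler, book, track_wheel, driver from where it was at the start of the episode above 0.025 m).
It also fails if it takes over 72 s, if anything falls off the work surface, if the arm or the gripper's body presses on something with over 40 N, if the wrist force passes 120 N, or if a joint passes its speed limit or range.

ROBOT

A 7-joint arm with a two-finger parallel gripper is mounted at the origin on the work surface. World frame = base frame: x ahead of the robot, y to its left, z up, the work surface at z = 0. Lengths are in m, angles in rad, forces in N, time in s.
With the tool pointing down it reaches from about 0.4 to 0.875 m from the base axis. Payload 19.3 kg.
Tool frame: the origin (TCP) lies midway between the tips of the shut fingers; the grasp point (between the pads) lies 19 mm behind it; z points along the fingers, y is the line along which they close (so a half turn about z gives the same grasp; the last joint's range is limited). The gripper opens to 85 mm and grips with 20 to 120 N. Pads are 22 mm wide; open, the fingers measure 114 mm over their backs; the gripper's body (76 mm by 85 mm) begins 54 mm behind the grasp point. The pads swing forward as they close: fully open they stand 13 mm farther back than shut.
Start: joints at [-0.07, 0.521, -0.036, 1.599, 0.021, 1.021, -0.113], TCP at [0.625, -0, 0.231] pointing down, gripper open.
Joint ranges: [-2.91, 2.91], [-0.3, 2.13], [-1.5, 1.42], [0.17, 2.43], [-1.26, 4.41], [0.16, 1.93], [-2.52, 2.52]. Speed limits (rad/s): [1.89, 1.89, 2.39, 2.39, 3.01, 3.01, 3.01].

INTERFACE

Orientations are given as [roll, pitch, yaw] about the fixed x, y, z axes, in that order (R = Rz(yaw) Ry(pitch) Rx(roll)).
In Python, from workcell import * gives the robot as it stands. The module is installed in compiled form; this text tells all that it offers.
- The arm moves only by the tool play_rows, never from a script. Its argument "deltas" is a list of rows, each a list of 7 numbers: the shift along the tool's x, y, z in units of 500 mm (1.0 is 500 mm), then the turn, a rotation vector about the tool's x, y, z in units of 120 degrees (1.0 is 120 degrees), then the closure, from 0 (fully open) to 1 (shut). A call has 1 to 10 rows; each row is the pose to reach, as a shift and turn from the pose commanded when the call began, along the tool's axes at that moment; what a row does not reach only later rows make up. A row lasts 1/10 s, in which the tool goes at most 50 mm and 8.59 degrees, less where a joint would pass 70% of its speed; a pose out of reach is approached as far as the arm can. A call with a number of a shift or a turn outside -1 to 1 is refused whole. A call with a gripper value outside its range is refused whole. The fingers move at their own pace and stop on an object; "newtons" is the grip in N (left out, the last holds). Time passes only in rows, so rows that repeat a pose let the fingers close. It gives the time, the measured TCP pose, the force, the opening and the grip force at its end, in the units of the state.
- observe(): the state, without advancing time (a new reading comes with each control period).
- grab_frame(name): name is "scene" or "side" or "wrist"; returns the picture (420x560x3 uint8, red, green, blue); there is no depth.
- get_calibration(name): a dict with "fovy" (degrees; the focal length in pixels is half the picture's height over the tangent of half this angle, whatever the lens; pixels are square), "cx", "cy" (the principal point, pixels), "xyz" and "rotation" of the camera in the world. Camera axes: x right, y down, z forward; pixel columns grow to the right and rows downward; lengths in m; the calibration is good to about 2 mm. A picture is of the moment at which its call begins: read the wrist's pose just before it. get_calibration takes no time and is no camera call; for the wrist camera it gives the pose at the moment of the call.
- job_done(): hands the job in; it is judged then, once.
The state is a dict: "clock": time; "qpos": joint angles; "qd": joint speeds; "joint_efforts": joint torques, N m; "position": TCP position; "tool_rot": TCP orientation; "force": force on the tool from outside, world axes, zero at the start; "moment": the same for the moment, N m; "grip_width": finger opening in m; "finger_force": force on a finger pad.
Only numpy, scipy, OpenCV 4.12 (cv2) and the standard library are available. Lean on these libraries where they do the work, as an engineer would, in place of code of your own. Each camera call takes 0.05 s, during which the arm holds its last target. There are 200 camera calls.

## Working session

There is one attempt and no reset: what is moved stays moved. The work goes in short steps, Python scripts to look and compute and a tool call to move; the robot and the scene stay as the last step left them, time stands still between calls to the robot, and variables do not carry over. Pictures are saved under pics/ and viewed, at most 10 in all, crops included, and the job is handed in when it is done.

Besides the shell and the picture viewer there is one more tool, called after "Call:" as name(argument=value, ...), one argument or row to a line, values as JSON. play_rows: Moves the arm, as the interface text tells. Its arguments: {"type":"object","properties":{"deltas":{"type":"array"},"newtons":{"type":"number"}},"required":["deltas"]}

```bash
mkdir -p pics; python3 - <<'E'
from workcell import *
import cv2
print(observe())
for n in ("scene","side","wrist"):
    c=get_calibration(n); print(n,c)
    cv2.imwrite(f"pics/{n}0.png",cv2.cvtColor(grab_frame(n),cv2.COLOR_RGB2BGR))
E
```

```text
{'clock': 0.0, 'qpos': array([-0.07021412,  0.52200346, -0.03634779,  1.60000088,  0.02119937,
        1.02112166, -0.11281389]), 'qd': array([ 0.00231171, -0.00017463,  0.00064341,  0.00093713,  0.00269615,
        0.00121044,  0.00042081]), 'joint_efforts': array([-4.24098413e-03, -9.27110124e+01,  1.97758444e+00, -3.69928443e+01,
        1.76317629e-02,  8.19846697e-03, -6.58496788e-05]), 'position': array([ 6.24656534e-01, -1.68346913e-05,  2.30734637e-01]), 'tool_rot': array([-3.14044655e+00,  7.23266783e-05,  1.57080385e+00]), 'force': array([-0.27754394, -0.53957421, -0.72505897]), 'moment': array([ 0.00737626,  0.00266704, -0.01799627]), 'finger_force': 0.0, 'grip_width': 0.08565043794073621}
scene {'fovy': 42.09572566512204, 'cx': 278.84758942575905, 'cy': 202.93350054678854, 'xyz': array([1.30496863, 0.09257521, 1.20579458]), 'rotation': array([-2.53399485,  0.00485158,  1.66529138])}
side {'fovy': 44.86838255188654, 'cx': 275.9011628229076, 'cy': 214.12897737946568, 'xyz': array([-0.02089297, -0.73864044,  0.75634253]), 'rotation': array([-2.14346   , -0.01292687, -0.64874849])}
wrist {'fovy': 64.2112991454138, 'cx': 278.5360902645169, 'cy': 204.95239933821392, 'xyz': array([0.62402659, 0.07823393, 0.37354247]), 'rotation': array([ 2.82805829e+00,  3.12075955e-04, -3.91341677e-04])}
```

View pics/scene0.png

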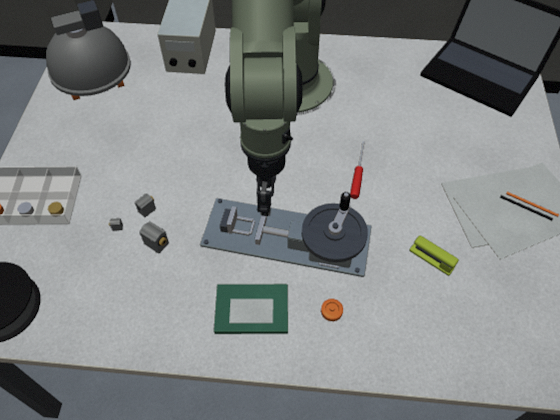

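View pics/side0.png

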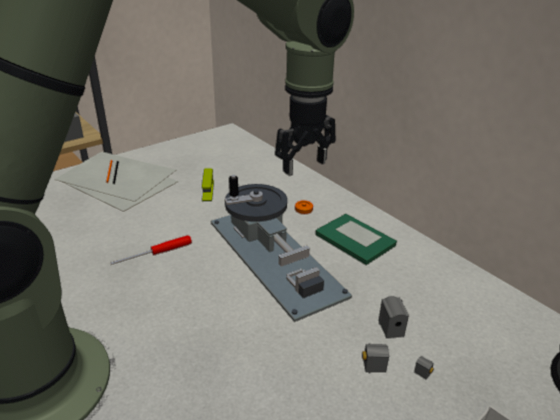

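Scene view: the candidates for the block are mid (146,204), small (116,224) and large (154,237). The side view shows them at (376,357), (425,367) and (394,316). By size I choose (146,204) / (376,357). The press runs from (205,245) to (370,270), with its handle at (345,200). I'll check this in a close crop.

```bash
cat > h.py <<'E'
import numpy as np, cv2
from scipy.spatial.transform import Rotation as R
from workcell import *
def K(c,H=420):
    f=H/2/np.tan(np.radians(c["fovy"])/2); return np.array([[f,0,c["cx"]],[0,f,c["cy"]],[0,0,1]])
def Rm(c): return R.from_euler("xyz",c["rotation"]).as_matrix()
def pix2(c,uv,z):
    d=Rm(c)@np.linalg.inv(K(c))@np.array([uv[0],uv[1],1.]); o=np.array(c["xyz"]); return o+d*(z-o[2])/d[2]
def proj(c,P):
    P=np.atleast_2d(P); q=(P-c["xyz"])@Rm(c)@K(c).T; return q[:,:2]/q[:,2:]
E
python3 - <<'E'
from h import *
s=cv2.imread("pics/scene0.png"); d=cv2.imread("pics/side0.png")
a=cv2.resize(s[185:285,190:390],(800,400),interpolation=cv2.INTER_CUBIC)
b=cv2.resize(s[185:260,100:180],(214,200),interpolation=cv2.INTER_CUBIC)
e=cv2.resize(d[285:385,350:450],(200,200),interpolation=cv2.INTER_CUBIC)
f=cv2.resize(d[170:320,200:360],(213,200),interpolation=cv2.INTER_CUBIC)
im=np.zeros((600,800,3),np.uint8); im[:400]=a; im[400:,:214]=b; im[400:,220:420]=e; im[400:,430:643]=f
cv2.imwrite("pics/c1.png",im)
E
```

```text
(no output)
```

View pics/c1.png

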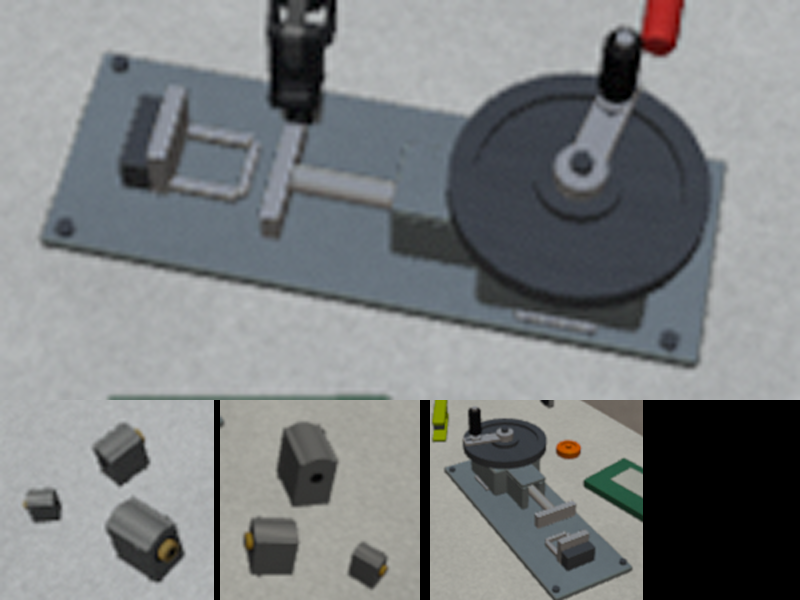

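Middle block at crop (122,453), its brass bush pointing up and to the right at (138,433), so towards -x,+y. It is clearly mid-sized between the other two. The handle top is at crop (623,38) and the plate corners are visible.

```bash
python3 - <<'E'
from h import *
from scipy.optimize import least_squares
c=get_calibration("scene")
cr=lambda u,v:(190+u/4,185+v/4)
px=[cr(108,54),cr(43,241),cr(697,359),cr(725,160)]
P=np.array([pix2(c,p,.012) for p in px]); print(P.round(4))
L=np.array([[-.075,-.195],[.075,-.195],[.075,.225],[-.075,.225]])
def f(t): 
    C,S=np.cos(t[2]),np.sin(t[2]); return (L@np.array([[C,S],[-S,C]])+t[:2]-P[:,:2]).ravel()
r=least_squares(f,[.6,.1,0]); print("press",r.x.round(4),r.fun.round(4))
x0,y0,a=r.x; Rp=np.array([[np.cos(a),-np.sin(a)],[np.sin(a),np.cos(a)]])
inv=lambda q:(q[:2]-[x0,y0])@Rp
h=pix2(c,cr(624,36),.169); print("handle",h,inv(h))
for z in(.108,.116,.12): q=pix2(c,cr(582,160),z); print("hub",z,q,inv(q))
# wheel ellipse extreme pts at z .098
W=[cr(449,185),cr(709,190),cr(578,76)]
Q=np.array([pix2(c,p,.098)[:2] for p in W])
r2=least_squares(lambda t:np.hypot(*(Q-t).T)-.079,Q.mean(0)+[.02,0]);print("wheel",r2.x,inv(r2.x),r2.fun)
b=pix2(c,(145,203),.045);print("block",b, "bush",pix2(c,(151.6,197.3),.03))
o=observe(); w=get_calibration("wrist"); T=R.from_euler("xyz",o["tool_rot"]).as_matrix()
print("cam in tool",T.T@(w["xyz"]-o["position"]),(T.T@Rm(w)).round(3))
print(T.round(3))
E
```

```text
[[ 0.4798 -0.158   0.012 ]
 [ 0.6269 -0.176   0.012 ]
 [ 0.6725  0.2361  0.012 ]
 [ 0.5266  0.2533  0.012 ]]
press [ 0.5748  0.0239 -0.1127] [-0.0015 -0.0034  0.0005 -0.0023  0.0021  0.003  -0.0011  0.0026]
handle [0.54808631 0.17356508 0.169     ] [-0.04335056  0.1456883 ]
hub 0.108 [0.59696897 0.15566578 0.108     ] [0.00723497 0.13339995]
hub 0.116 [0.6021284  0.15520602 0.116     ] [0.01241338 0.13352334]
hub 0.12 [0.60470811 0.15497614 0.12      ] [0.01500258 0.13358504]
wheel [0.60813969 0.15492511] [0.01841813 0.13392025] [-1.64105331e-03 -1.63879204e-03 -8.41019373e-05]
block [ 0.53374252 -0.33499371  0.045     ] bush [ 0.50412551 -0.32739545  0.03      ]
cam in tool [ 0.0782406  -0.00082552 -0.1427636 ] [[-0.    -0.951 -0.308]
 [ 1.    -0.001  0.001]
 [-0.001 -0.308  0.951]]
[[-0.     1.    -0.001]
 [ 1.     0.    -0.   ]
 [-0.    -0.001 -1.   ]]
```

Call:
play_rows(
  deltas=[
    [-0.6,-0.17,-0.04,0,0,0,0],
    [-0.6,-0.17,-0.04,0,0,0,0],
    [-0.6,-0.17,-0.04,0,0,0,0],
    [-0.6,-0.17,-0.04,0,0,0,0],
    [-0.6,-0.17,-0.04,0,0,0,0],
    [-0.6,-0.17,-0.04,0,0,0,0],
    [-0.6,-0.17,-0.04,0,0,0,0],
    [-0.6,-0.17,-0.04,0,0,0,0],
    [-0.6,-0.17,-0.04,0,0,0,0],
    [-0.6,-0.17,-0.04,0,0,0,0],
  ],
)

```text
clock: 1.15
position: [0.5406, -0.2983, 0.2511]
tool_rot: [-3.141, -0.001, 1.573]
force: [-0.1, -0.5, 0.2]
grip_width: 0.0857
finger_force: 0.0
```

```bash
python3 - <<'E'
from h import *
import pickle
o=observe(); w=get_calibration("wrist"); im=grab_frame("wrist")[...,::-1].copy()
pickle.dump(w,open("w1.pkl","wb")); print(o["position"],o["tool_rot"],w["xyz"],o["force"])
cv2.imwrite("pics/w1.png",im)
cv2.imwrite("pics/scene1.png",grab_frame("scene")[...,::-1])
E
```

```text
[ 0.54062091 -0.29834237  0.25108158] [-3.14147019e+00 -7.71974738e-04  1.57279517e+00] [ 0.53965022 -0.22021439  0.39391203] [-0.05866969 -0.50467986  0.24276571]
```

View pics/w1.png

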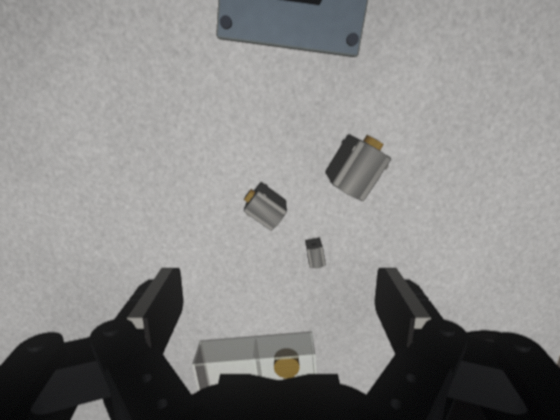

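Wrist view: middle block at (265,207) with its bush at (249,196) pointing up-left, large at (358,168), small at (316,252). I'll zoom in for the corners.

```bash
python3 - <<'E'
import cv2
im=cv2.imread("pics/w1.png")
cv2.imwrite("pics/w1c.png",cv2.resize(im[170:240,225:305],(800,600)[:1]+(700,),interpolation=cv2.INTER_CUBIC)[:600])
E
```

```text
(no output)
```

View pics/w1c.png

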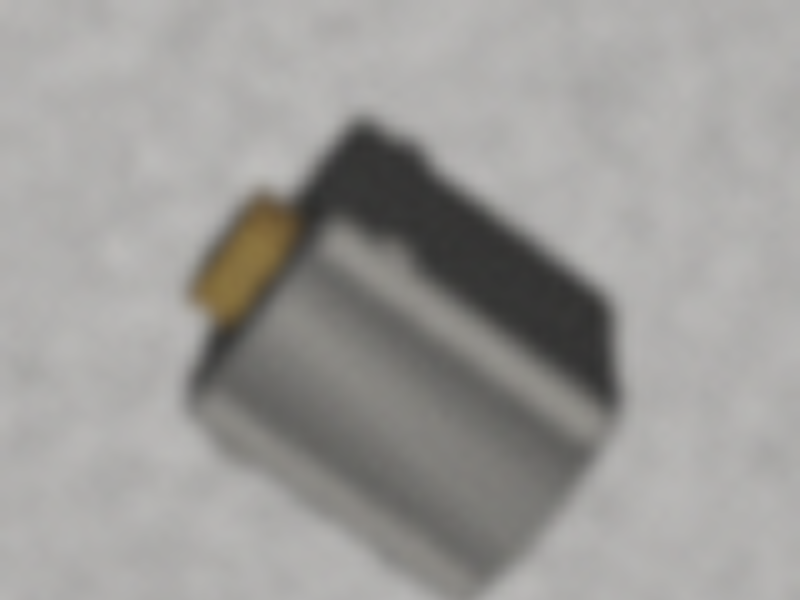

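```bash
python3 - <<'E'
from h import *
import pickle
from scipy.optimize import least_squares
w=pickle.load(open("w1.pkl","rb"))
M=[(325,220,15,20,46),(615,405,15,-20,46),(195,400,-15,20,46),(470,600,-15,-20,46),(360,120,15,20,0),(605,300,15,-20,0)]
M=np.array(M,float); px=np.c_[225+M[:,0]/10,170+M[:,1]/10]; B=M[:,2:]/1000
def f(t):
    P=R.from_euler("z",t[2]).apply(B)+[t[0],t[1],0]; return (proj(w,P)-px).ravel()
r=least_squares(f,[.53,-.33,.9]); print(r.x, np.degrees(r.x[2]), r.fun.round(1))
# press corners (wrist) z=.012
for p in [(217,39),(357,55)]: print(pix2(w,p,.012))
E
```

```text
[ 0.52523533 -0.3402721   0.93746048] 53.71252881502669 [ 0.6 -1.5  1.3  0.8 -2.2  1.7 -0.3  1.7 -0.7 -1.7  1.3 -0.9]
[ 0.47619043 -0.16354836  0.012     ]
[ 0.62200961 -0.17848199  0.012     ]
```

Call:
play_rows(
  deltas=[
    [-0.084,-0.031,0.05,0,0,-0.447,0.3],
    [-0.084,-0.031,0.1,0,0,-0.447,0.3],
    [-0.084,-0.031,0.15,0,0,-0.447,0.3],
    [-0.084,-0.031,0.2,0,0,-0.447,0.3],
    [-0.084,-0.031,0.25,0,0,-0.447,0.3],
    [-0.084,-0.031,0.28,0,0,-0.447,0.3],
    [-0.084,-0.031,0.3,0,0,-0.447,0.3],
    [-0.084,-0.031,0.3,0,0,-0.447,0.3],
    [-0.084,-0.031,0.3,0,0,-0.447,0.3],
  ],
)

```text
clock: 2.15
position: [0.5249, -0.342, 0.1019]
tool_rot: [-3.142, 0.001, 2.504]
force: [-0.8, 0.2, 0.6]
grip_width: 0.0603
finger_force: 0.0
```

```bash
python3 - <<'E'
from h import *
o=observe(); w=get_calibration("wrist"); im=grab_frame("wrist")[...,::-1].copy()
print(o["position"],o["tool_rot"],o["grip_width"])
B=np.array([[a*.015,b*.02,z] for z in(0,.046) for a in(-1,1) for b in(-1,1)])
P=R.from_euler("z",.9375).apply(B)+[.5252,-.3403,0]
for i,q in enumerate(proj(w,P)): cv2.circle(im,tuple(int(v) for v in q.round()),2,(0,0,255) if i<4 else (0,255,0),-1)
T=R.from_euler("xyz",o["tool_rot"]).as_matrix(); print((T.T@([.5252,-.3403,.1]-o["position"])).round(4))
cv2.imwrite("pics/w2.png",im)
E
```

```text
[ 0.52490143 -0.34196233  0.10191681] [-3.14158876e+00  6.17526697e-04  2.50370502e+00] 0.06028232100326588
[0.0008 0.0015 0.0019]
```

View pics/w2.png

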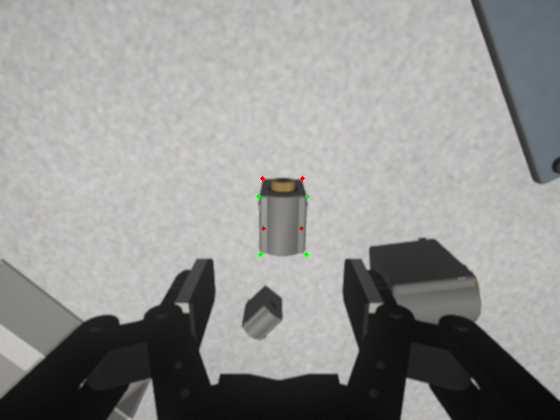

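```bash
python3 - <<'E'
from h import *
o=observe(); w=get_calibration("wrist")
T=R.from_euler("xyz",o["tool_rot"]).as_matrix()
for p,z in [((370,247),0),((370,247),.06),((378,292),.06),((378,292),.0),((283,300),0.02),((258,290),.0)]:
    print(p,z,(T.T@(pix2(w,p,z)-o["position"]))[:2].round(3))
print(proj(w,o["position"]+T@[[0,0,0]][0]))
E
```

```text
(370, 247) 0 [-0.036  0.072]
(370, 247) 0.06 [-0.008  0.054]
(378, 292) 0.06 [-0.039  0.062]
(378, 292) 0.0 [-0.077  0.083]
(283, 300) 0.02 [-0.072  0.002]
(258, 290) 0.0 [-0.075 -0.018]
[[280.97301923 270.28036877]]
```

Call:
play_rows(
  deltas=[
    [0.002,0.003,0.06,0,0,0,0.3],
    [0.002,0.003,0.12,0,0,0,0.3],
    [0.002,0.003,0.16,0,0,0,0.3],
    [0.002,0.003,0.172,0,0,0,0.3],
    [0.002,0.003,0.172,0,0,0,0.5],
    [0.002,0.003,0.172,0,0,0,0.7],
    [0.002,0.003,0.172,0,0,0,0.8],
    [0.002,0.003,0.172,0,0,0,0.8],
    [0.002,0.003,0.172,0,0,0,0.8],
  ],
  newtons=50,
)

```text
clock: 3.1
position: [0.5254, -0.3407, 0.0169]
tool_rot: [3.141, 0.002, 2.507]
force: [-0.7, -0.1, 9.2]
grip_width: 0.0289
finger_force: 50.5
```

Call:
play_rows(
  deltas=[
    [0,0,-0.08,0,0,0,0.8],
    [0,0,-0.16,0,0,0,0.8],
    [0.02,0.06,-0.24,0,0,0.05,0.8],
    [0.06,0.13,-0.266,0,0,0.12,0.8],
    [0.1,0.2,-0.266,0,0,0.19,0.8],
    [0.14,0.27,-0.266,0,0,0.26,0.8],
    [0.186,0.346,-0.266,0,0,0.33,0.8],
    [0.186,0.346,-0.266,0,0,0.4,0.8],
    [0.186,0.346,-0.266,0,0,0.47,0.8],
    [0.186,0.346,-0.266,0,0,0.5,0.8],
  ],
)

```text
clock: 4.1
position: [0.5526, -0.1452, 0.1492]
tool_rot: [3.14, -0.0, 1.454]
force: [0.7, -0.2, -1.1]
grip_width: 0.0293
finger_force: 49.9
```

Call:
play_rows(
  deltas=[
    [0,0,0,0,0,0,0.8],
    [0,0,0,0,0,0,0.8],
  ],
)

```text
clock: 4.3
position: [0.5524, -0.1457, 0.1488]
tool_rot: [3.141, -0.0, 1.462]
force: [-0.9, 0.9, -1.2]
grip_width: 0.0296
finger_force: 49.9
```

```bash
python3 - <<'E'
from h import *
import pickle
o=observe(); w=get_calibration("wrist"); im=grab_frame("wrist")[...,::-1].copy()
print(o["position"],o["tool_rot"],o["grip_width"],o["force"])
pickle.dump((o,w),open("w3.pkl","wb"))
cv2.imwrite("pics/w3.png",im)
E
```

```text
[ 0.55237349 -0.1456936   0.14877502] [ 3.14094704e+00 -5.37332886e-05  1.46207520e+00] 0.029634788086963987 [-0.91302653  0.86887934 -1.17710583]
```

View pics/w3.png

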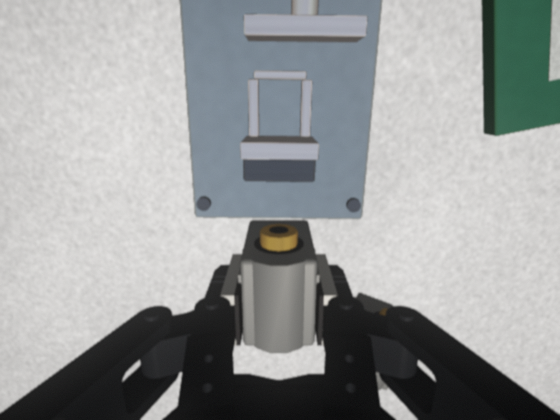

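```bash
python3 - <<'E'
from h import *
import pickle
o,w=pickle.load(open("w3.pkl","rb"))
T=R.from_euler("xyz",o["tool_rot"]).as_matrix()
t=lambda p,z:(T.T@(pix2(w,p,z)-o["position"]))[:2].round(4)
for n,p,z in [("cornL",(195,217),.012),("cornR",(362,217),.012),("edgeL",(181,1),.012),("edgeR",(381,1),.012),("boltL",(204,203),.012),("boltR",(353,204),.012),
 ("chL",(259,82),.021),("chR",(301,82),.021),("chL2",(259,134),.021),("chR2",(301,134),.021),("lip in",(280,79.5),.021),("lip out",(280,71),.021),
 ("stop bot",(280,137),.021),("stop top",(280,141),.057),("stop top2",(280,159),.057),("stop tL",(241,159),.057),("stop tR",(318,159),.057),
 ("platL",(244,16),.055),("platR",(366,16),.055),("platB",(300,38),.055)]: print(n,t(p,z))
bz=o["position"][2]-.015
for n,p,z in [("blk top y+ L",(248,262),bz+.046),("R",(312,262),bz+.046),("bush",(279,227),bz+.038),("backL",(243,341),bz+.046),("backR",(315,341),bz+.046),("botL",(250,222),bz),("botR",(307,222),bz)]: print(n,t(p,z))
E
python3 - <<'E'
import cv2
im=cv2.imread("pics/w3.png")
cv2.imwrite("pics/w3c.png",cv2.resize(im[0:360,170:390],None,fx=1.66,fy=1.66,interpolation=cv2.INTER_CUBIC)[:600])
E
```

```text
cornL [-0.0236 -0.0748]
cornR [-0.0237  0.0736]
edgeL [ 0.1448 -0.072 ]
edgeR [0.1448 0.0746]
boltL [-0.0106 -0.0659]
boltR [-0.0116  0.0648]
chL [ 0.0886 -0.0154]
chR [0.0886 0.0165]
chL2 [ 0.0498 -0.0161]
chR2 [0.0498 0.0173]
lip in [0.0904 0.0006]
lip out [0.0964 0.0006]
stop bot [0.0474 0.0006]
stop top [0.0488 0.0004]
stop top2 [0.0362 0.0005]
stop tL [ 0.0362 -0.027 ]
stop tR [0.0362 0.0273]
platL [ 0.1263 -0.0222]
platR [0.1262 0.0544]
platB [0.1138 0.0132]
blk top y+ L [ 0.0197 -0.012 ]
R [0.0197 0.0118]
bush [ 0.0304 -0.0005]
backL [-0.0159 -0.015 ]
backR [-0.0159  0.0141]
botL [ 0.018 -0.015]
botR [0.018  0.0137]
```

View pics/w3c.png

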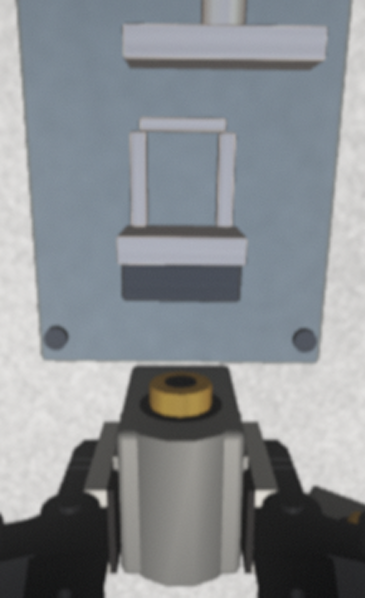

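Wrist crop: block held with the bush forward at (279,237). The nest pocket lies between the cheeks at x 259–301 and the rows 79–138, centred about 69 mm ahead of the tool. The stop top is at rows 141–159.

Call:
play_rows(
  deltas=[
    [0.07,0.002,0,0,0,0.003,0.8],
    [0.137,0.002,0,0,0,0.003,0.8],
    [0.137,0.002,0.06,0,0,0.003,0.8],
    [0.137,0.002,0.13,0,0,0.003,0.8],
    [0.137,0.002,0.18,0,0,0.003,0.8],
    [0.137,0.002,0.197,0,0,0.003,0.8],
    [0.137,0.002,0.197,0,0,0.003,0.8],
  ],
)

```text
clock: 5.05
position: [0.5604, -0.0777, 0.0492]
tool_rot: [-3.14, -0.0, 1.454]
force: [-0.0, 2.1, -1.9]
grip_width: 0.029
finger_force: 49.9
```

```bash
python3 - <<'E'
from h import *
import pickle
o=observe(); w=get_calibration("wrist"); im=grab_frame("wrist")[...,::-1].copy()
o3,w3=pickle.load(open("w3.pkl","rb"))
T=R.from_euler("xyz",o3["tool_rot"]).as_matrix()
print(o["position"],o["tool_rot"],o["force"],(T.T@(o["position"]-o3["position"])).round(4))
cv2.imwrite("pics/w4.png",cv2.resize(im[40:360,180:380],None,fx=1.87,fy=1.87,interpolation=cv2.INTER_CUBIC))
E
```

```text
[ 0.56038461 -0.0776875   0.0492249 ] [-3.13995492e+00 -3.12758890e-04  1.45411630e+00] [-0.00244873  2.149761   -1.88741692] [0.0685 0.0005 0.0996]
```

View pics/w4.png

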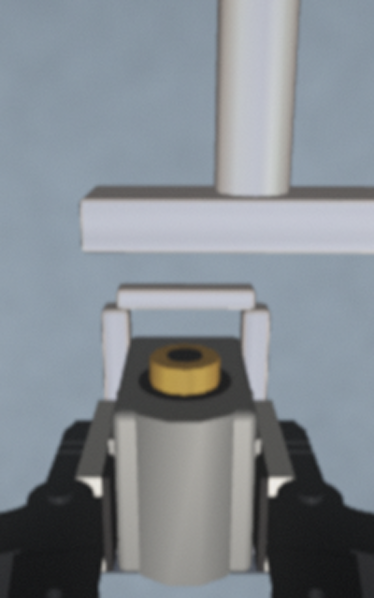

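```bash
python3 - <<'E'
from h import *
o=observe(); w=get_calibration("wrist")
T=R.from_euler("xyz",o["tool_rot"]).as_matrix()
t=lambda p,z:(T.T@(pix2(w,p,z)-o["position"]))[:2].round(4)
for n,u,v,z in [("lip in",187,306,.021),("blk bot L",132,340,.032),("blk bot R",243,340,.032),("chL",130,340,.021),("chR",244,340,.021),("chL",126,395,.021),("chR",248,395,.021),("bushtop",185,348,.070),("plat L",80,250,.055),("plat nearbottom",200,252,.029)]:
    print(n,t((180+u/1.87,40+v/1.87),z))
E
```

```text
lip in [0.0232 0.0002]
blk bot L [ 0.0169 -0.015 ]
blk bot R [0.0169 0.0155]
chL [ 0.0127 -0.0166]
chR [0.0127 0.0169]
chL [-0.0051 -0.0183]
chR [-0.0051  0.0186]
bushtop [ 0.0295 -0.0005]
plat L [ 0.0473 -0.0241]
plat nearbottom [0.0409 0.0036]
```

Call:
play_rows(
  deltas=[
    [-0.002,0,0,0,0,0,0.8],
    [-0.003,0,0,0,0,0,0.8],
    [-0.003,0,0,0,0,0,0.8],
  ],
)

```text
clock: 5.4
position: [0.5613, -0.0779, 0.0511]
tool_rot: [3.14, -0.002, 1.455]
force: [-0.2, 9.8, -5.6]
grip_width: 0.029
finger_force: 49.7
```

Call:
play_rows(
  deltas=[
    [0.007,0,0,0,0,0,0.8],
    [0.007,0,0,0,0,0,0.8],
    [0.007,0,0.012,0,0,0,0.8],
    [0.007,0,0.022,0,0,0,0.8],
    [0.007,0,0.028,0,0,0,0.8],
    [0.007,0,0.028,0,0,0,0.8],
  ],
)

```text
clock: 6.0
position: [0.5607, -0.0759, 0.0351]
tool_rot: [-3.141, 0.0, 1.453]
force: [-0.0, -0.4, -1.2]
grip_width: 0.0296
finger_force: 50.2
```

Call:
play_rows(
  deltas=[
    [0,0,0.006,0,0,0,0.8],
    [0,0,0.009,0,0,0,0.8],
    [0,0,0.011,0,0,0,0.8],
    [0,0,0.011,0,0,0,0.8],
  ],
)

```text
clock: 6.4
position: [0.561, -0.0758, 0.0302]
tool_rot: [-3.141, 0.0, 1.454]
force: [0.1, 0.5, -1.2]
grip_width: 0.0291
finger_force: 50.2
```

Call:
play_rows(
  deltas=[
    [0,0,0.002,0,0,0,0.8],
    [0,0,0.004,0,0,0,0.8],
    [0,0,0.006,0,0,0,0.8],
    [0,0,0.006,0,0,0,0.8],
  ],
)

```text
clock: 6.8
position: [0.5612, -0.0758, 0.0288]
tool_rot: [3.141, -0.0, 1.453]
force: [-10.3, 1.8, 33.6]
grip_width: 0.0292
finger_force: 54.7
```

Call:
play_rows(
  deltas=[
    [0,0,-0.003,0,0,0,0.7],
    [0,0,-0.003,0,0,0,0.4],
    [0,0,-0.003,0,0,0,0.3],
    [0,0,-0.003,0,0,0,0.3],
    [0,0,-0.003,0,0,0,0.3],
    [0,0,-0.003,0,0,0,0.3],
  ],
)

```text
clock: 7.4
position: [0.561, -0.0758, 0.0287]
tool_rot: [-3.141, 0.0, 1.453]
force: [-0.1, -0.6, -0.1]
grip_width: 0.0597
finger_force: 0.0
```

Call:
play_rows(
  deltas=[
    [0,0,-0.05,0,0,0,0.3],
    [0,0,-0.13,0,0,0,0.3],
    [0,0,-0.22,0,0,0,0.3],
    [-0.04,0,-0.3,0,0,0,0.3],
    [-0.1,0,-0.35,0,0,0,0.3],
    [-0.1,0,-0.35,0,0,0,0.3],
    [-0.1,0,-0.35,0,0,0,0.3],
  ],
)

```text
clock: 8.1
position: [0.5552, -0.1259, 0.204]
tool_rot: [3.141, -0.0, 1.452]
force: [0.4, 1.2, -0.3]
grip_width: 0.0598
finger_force: 0.0
```

```bash
python3 - <<'E'
from h import *
import pickle
o=observe(); w=get_calibration("wrist"); im=grab_frame("wrist")[...,::-1].copy()
print(o["position"],o["tool_rot"],o["force"])
pickle.dump((o,w),open("w5.pkl","wb")); cv2.imwrite("pics/w5.png",im)
s=grab_frame("scene")[...,::-1]; cv2.imwrite("pics/scene5.png",s)
d=grab_frame("side")[...,::-1]; cv2.imwrite("pics/side5.png",d)
c=np.zeros((600,800,3),np.uint8)
c[:420,:400]=cv2.resize(im[0:300,140:426],(400,420)); c[:420,400:]=cv2.resize(s[180:285,195:295],(400,420),interpolation=cv2.INTER_CUBIC)
c[420:,:260]=cv2.resize(d[200:320,210:353],(260,180),interpolation=cv2.INTER_CUBIC)
c[420:,300:570]=cv2.resize(s[180:280,290:390],(270,180),interpolation=cv2.INTER_CUBIC)
cv2.imwrite("pics/c5.png",c)
E
```

```text
[ 0.55518059 -0.12588439  0.20403872] [ 3.14079426e+00 -7.16921680e-05  1.45224585e+00] [ 0.43981204  1.23068552 -0.33456149]
```

View pics/c5.png

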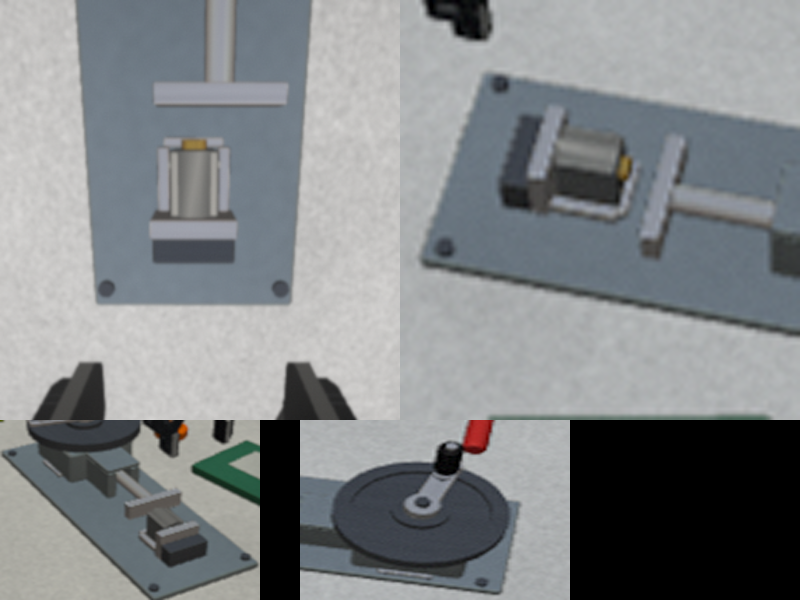

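The block is seated in the nest with its bush (195,145) towards the platen, and the wheel has not moved. The ram offset puts the true axis near press x +16 mm, world about (0.604, 0.1555). Next I go above the handle with the closing axis along the turn.

Call:
play_rows(
  deltas=[
    [0.09,-0.014,-0.032,0,0,-0.07,0],
    [0.18,-0.028,-0.032,0,0,-0.14,0],
    [0.27,-0.042,-0.032,0,0,-0.21,0],
    [0.36,-0.056,-0.032,0,0,-0.28,0],
    [0.45,-0.07,-0.032,0,0,-0.35,0],
    [0.54,-0.08,-0.032,0,0,-0.42,0],
    [0.592,-0.089,-0.032,0,0,-0.49,0],
    [0.592,-0.089,-0.032,0,0,-0.56,0],
    [0.592,-0.089,-0.032,0,0,-0.63,0],
    [0.592,-0.089,-0.032,0,0,-0.657,0],
  ],
)

```text
clock: 9.25
position: [0.545, 0.1746, 0.2187]
tool_rot: [-3.141, -0.002, 2.837]
force: [0.8, -0.5, 0.3]
grip_width: 0.0852
finger_force: 0.0
```

Call:
play_rows(
  deltas=[
    [0,0,0,0,0,0,0],
    [0,0,0,0,0,0,0],
  ],
)

```text
clock: 9.45
position: [0.5453, 0.174, 0.2192]
tool_rot: [-3.141, -0.001, 2.828]
force: [0.1, 0.0, -0.5]
grip_width: 0.0855
finger_force: 0.0
```

```bash
python3 - <<'E'
from h import *
o=observe(); w=get_calibration("wrist"); im=grab_frame("wrist")[...,::-1].copy()
cv2.imwrite("pics/w6.png",im)
print(o["position"],o["tool_rot"],o["force"],o["qpos"].round(2),o["grip_width"])
# predicted handle top and wheel/hub pixels
print("pred top",proj(w,[.546,.173,.169]),"bot",proj(w,[.546,.173,.119]),"axis",proj(w,[.604,.1555,.115]), "tcp",proj(w,o["position"]))
g=cv2.cvtColor(im,cv2.COLOR_BGR2GRAY); u,v=proj(w,[.546,.173,.169])[0].round().astype(int)
for vv in range(v-70,v+71,7): print(vv,g[vv,u-84:u+85:6] if 0<=vv<420 else '')
E
```

```text
[0.5452832  0.17403118 0.21916067] [-3.14115006e+00 -1.05956958e-03  2.82793189e+00] [ 0.12723927  0.03488323 -0.50525033] [-0.18  0.47 -0.32  1.74  0.17  0.96  0.69] 0.08545564430557816
pred top [[278.99705364 232.38364527]] bot [[278.89332936 207.13190322]] axis [[280.39421962 274.72040914]] tcp [[280.74818251 270.878835  ]]
162 [141 130 144 149 147 148 147 148 148 149 147 146 149 150 145 151 151 149
 148 149 151 152 150 153 150 154 162 228 231]
169 [152 150 148 146 147 146 147 148 145 148 147 146 148 146 146 147 148 149
 149 149 148 149 155 151 152 154 149 228 229]
176 [147 145 145 144 145 145 142 145 144 144 123  61  52  49  51  51  53  71
 102 149 149 149 153 149 151 153 151 227 227]
183 [144 145 146 145 143 144 143 118  53  77  87  85 105 182 179 173 176  89
  86  79  53  98 152 149 152 152 153 225 224]
190 [146 144 144 146 145 121  60  85  86  84  86  86 114 188  84 108 183  87
  88  88  87  85  71 122 151 151 152 230 230]
197 [142 143 141 141  82  85  85  86  85  85  85  86 117 180 128 125 184  82
  84  83  85  87  86  87  70 152 152 206 221]
204 [142 143 141  67  85  85  84 
[... 1111 characters left out ...]
 79  80  77  93 185 185 135 182 186 112
  81  80  79  80  78  79  81  82  74  86  87]
274 [ 79  81  80  78  80  79  78  79  80  80  78 148 185  63  82  67 185 168
  82  82  83  82  83  82  82  82  85  86  85]
281 [ 83  82  80  50  80  79  79  80  81  80  79  86 184  86  79  80 185  97
  83  83  83  82  82  81  83  59  84  86  87]
288 [143  82  80  81  77  84  83  84  82  83  81  81  84 179 181 179  92  81
  80  84  82  83  84  85  82  77  83  82 181]
295 [222  94  83  83  65  80  83  83  83  83  83  80  81  83  81  84  83  83
  82  82  83  81  83  83  58  85  85  89 220]
302 [224 226  85  84  83  57  77  81  83  84  83  84  84  83  83  82  84  84
  82  84  84  85  83  54  85  84  83 222 219]
```

```bash
python3 - <<'E'
from h import *
from scipy.optimize import least_squares
o=observe(); w=get_calibration("wrist"); g=cv2.cvtColor(cv2.imread("pics/w6.png"),cv2.COLOR_BGR2GRAY)
ys,xs=np.nonzero(g[234:251,268:296]>150); p=(268+xs.mean(),234+ys.mean()); print("dot",p,len(xs),pix2(w,p,.169))
m=(g[205:252,255:305]<62); ys,xs=np.nonzero(m); print("dark box",255+xs.min(),255+xs.max(),205+ys.min(),205+ys.max())
# hub dark centre ring
ys,xs=np.nonzero(g[255:295,255:310]>150); p=(255+(xs.min()+xs.max())/2,255+(ys.min()+ys.max())/2); print("hub",p)
for z in(.11,.115,.12):print(z,pix2(w,p,z))
# wheel edge: rays from centre px upward half
c0=np.array([281,265.]); E=[]
for a in np.radians(np.r_[-172:-100:4,-78:-7:4]):
    for r in range(60,150):
        q=c0+r*np.array([np.cos(a),np.sin(a)])
        if g[int(q[1]),int(q[0])]>110: E.append(q);break
Q=np.array([pix2(w,q,.098)[:2] for q in E])
r=least_squares(lambda t:np.hypot(*(Q-t[:2]).T)-.079,[.604,.155],loss="soft_l1",f_scale=.002);print("wheel",r.x,np.abs(r.fun).max())
r=least_squares(lambda t:np.hypot(*(Q-t[:2]).T)-t[2],[.604,.155,.079],loss="soft_l1",f_scale=.002);print("wheel",r.x,np.abs(r.fun).mean())
E
```

```text
dot (np.float64(281.45569620253167), np.float64(241.7594936708861)) 158 [0.55270154 0.17242167 0.169     ]
dark box 255 304 205 251
hub (np.float64(279.5), np.float64(272.5))
0.11 [0.60468688 0.15448594 0.11      ]
0.115 [0.60200337 0.1553387  0.115     ]
0.12 [0.59931986 0.15619146 0.12      ]
wheel [0.60153734 0.15478027] 0.023811707865954893
wheel [0.60046525 0.15528481 0.07807634] 0.0021678663615620412
```

Call:
play_rows(
  deltas=[
    [-0.0126,0.0014,0,0,0,0,0],
    [-0.0126,0.0014,0.04,0,0,0,0],
    [-0.0126,0.0014,0.1,0,0,0,0],
    [-0.0126,0.0014,0.15,0,0,0,0],
    [-0.0126,0.0014,0.18,0,0,0,0],
    [-0.0126,0.0014,0.18,0,0,0,0.3],
    [-0.0126,0.0014,0.18,0,0,0,0.5],
    [-0.0126,0.0014,0.18,0,0,0,0.5],
  ],
  newtons=20,
)

```text
clock: 10.3
position: [0.5526, 0.1727, 0.131]
tool_rot: [3.141, 0.001, 2.829]
force: [0.2, 0.5, -0.5]
grip_width: 0.0442
finger_force: 0.0
```

```bash
python3 - <<'E'
from h import *
o=observe(); w=get_calibration("wrist"); im=grab_frame("wrist")[...,::-1].copy()
cv2.imwrite("pics/w7.png",im); g=cv2.cvtColor(im,cv2.COLOR_BGR2GRAY)
print(o["position"],o["tool_rot"],o["force"],o["grip_width"],proj(w,o["position"]),proj(w,[.5515,.1727,.169]))
T=R.from_euler("xyz",o["tool_rot"]).as_matrix()
ys,xs=np.nonzero(g[150:400,230:330]>165); print(np.c_[xs+230,ys+150][::40])
for v in range(190,330,7): print(v,g[v,200:360:6])
for v in(235,242,249,256,263,270): print(v,(T.T@(pix2(w,(281,v),.169)-o["position"]))[:2].round(4))
E
```

```text
[0.55257144 0.1726775  0.13102173] [3.14054904e+00 1.40119529e-03 2.82921632e+00] [ 0.19015482  0.4793871  -0.45030777] 0.044225817352626935 [[280.75012441 270.95659858]] [[280.74220107 319.55905627]]
[[230 150]
 [270 150]
 [231 151]
 [271 151]
 [232 152]
 [297 152]
 [237 153]
 [299 153]
 [240 154]
 [303 154]
 [243 155]
 [309 155]
 [249 156]
 [315 156]
 [284 157]
 [325 157]
 [295 158]
 [264 159]
 [310 159]
 [283 160]
 [325 160]
 [291 161]
 [249 162]
 [306 162]
 [261 163]
 [322 163]
 [284 164]
 [238 165]
 [292 165]
 [242 166]
 [295 166]
 [241 167]
 [296 167]
 [241 168]
 [292 168]
 [235 169]
 [286 169]
 [327 169]
 [273 170]
 [322 170]
 [273 171]
 [324 171]
 [289 172]
 [233 173]
 [299 173]
 [264 174]
 [313 174]
 [283 175]
 [327 175]
 [294 176]
 [266 177]
 [310 177]
 [286 178]
 [328 178]
 [304 179]
 [290 180]
 [263 181]
 [262 182]
 [299 183]
 [305 184]
 [307 185]
 [310 186]
 [315 187]
 [251 189]
 [310 190]
 [300 192]
 [307 194]
 [284 209]
 [287 210]
 [287 211]
 [287 212]
 [287 213]
 [300 214]
 [273 216]
 [299 217]
 [272 219]
 [298 220]
 [271 222]
 [297 223]
 [270 225]
 [296 226]
 [269 22
[... 1855 characters left out ...]
 21 24 23 20 21 19 30 90 88 29 24 22
 82 83 42]
295 [73 81 75 21 23 22 84 86 42 21 20 48 47 44 40 39 36 22 19 89 89 37 22 23
 52 82 82]
302 [ 24 181 182  25  18  40  83  47  88  24  42  40  41  38  38  35  34  34
  23  42  90  71  24  24 109 208  26]
309 [25 24 52 30 21 81 88 90 90 33 38 38 63 92 90 71 32 33 32 88 87 85 21 23
 51 32 24]
316 [ 20  24  25  37  21  87  89  90  90  34  34  36 109 198 197 119  33  32
  30  85  86  86  21  26  39  23  23]
323 [ 23  23  24  45  22  85  86  88  87  40  34  39 207 204 205 204  51  31
  41  87  86  85  43  30  33  24  24]
235 [ 0.0349 -0.0002]
242 [ 0.0323 -0.0002]
249 [ 0.0297 -0.0002]
256 [ 0.027  -0.0002]
263 [ 0.0243 -0.0002]
270 [ 0.0216 -0.0002]
```

Call:
play_rows(
  deltas=[
    [0,0,0.005,0,0,0,0.6],
    [0,0,0.006,0,0,0,0.7],
    [0,0,0.006,0,0,0,0.8],
    [0,0,0.006,0,0,0,0.85],
    [0,0,0.006,0,0,0,0.85],
    [0,0,0.006,0,0,0,0.85],
  ],
  newtons=20,
)

```text
clock: 10.95
position: [0.5521, 0.1727, 0.1271]
tool_rot: [3.141, 0.0, 2.83]
force: [0.3, 1.0, 5.7]
grip_width: 0.0234
finger_force: 20.7
```

```bash
cat > st.py <<'E'
import sys
from h import *
# usage: st.py cx cy [steps_deg]  -> logs state, prints radial/tangential force, and tool-unit deltas for cw arc
cx,cy,r=map(float,sys.argv[1:4]); st=[float(a) for a in sys.argv[4:]]
o=observe(); p=o["position"][:2]; F=o["force"][:2]
open("log.txt","a").write(" ".join(f"{v:.5f}" for v in [o["clock"],*p,*F])+"\n")
c=np.array([cx,cy]); d=p-c; a=np.arctan2(d[1],d[0]); er=d/np.hypot(*d); et=np.array([er[1],-er[0]])
print("t",round(o["clock"],2),"pos",o["position"].round(4),"heading",np.degrees(a).round(1),"r",np.hypot(*d).round(4),"Frad",(F@er).round(2),"Ftan",(F@et).round(2),"Fz",o["force"][2].round(1),"w",o["grip_width"].round(4),o["finger_force"].round(1))
T=R.from_euler("xyz",o["tool_rot"]).as_matrix()
for s in st:
    b=a-np.radians(s); q=c+r*np.array([np.cos(b),np.sin(b)])-p
    print(s,(T.T@[*q,0]/.5)[:2].round(4))
E
python3 st.py .602 .1553 .053 2 4 6 8 10 12
```

```text
Traceback (most recent call last):
  File "st.py", line 8, in <module>
    print("t",round(o["clock"],2),"pos",o["position"].round(4),"heading",np.degrees(a).round(1),"r",np.hypot(*d).round(4),"Frad",(F@er).round(2),"Ftan",(F@et).round(2),"Fz",o["force"][2].round(1),"w",o["grip_width"].round(4),o["finger_force"].round(1))
                                                                                                                                                                                                        ^^^^^^^^^^^^^^^^^^^^^
AttributeError: 'float' object has no attribute 'round'
```

```bash
cat > st.py <<'E'
import sys, json, os
from h import *
from scipy.optimize import least_squares
# st.py dx dy (last row played, tool units) total_deg n : log, fit circle, plan n rows of clockwise arc from the commanded point
dx,dy,tot,n=float(sys.argv[1]),float(sys.argv[2]),float(sys.argv[3]),int(sys.argv[4])
bias=float(sys.argv[5]) if len(sys.argv)>5 else 0   # radial command offset, mm
yaw=2.829; ax=np.array([[np.cos(yaw),np.sin(yaw)],[np.sin(yaw),-np.cos(yaw)]]) # rows: tool x, y in world
o=observe(); p=o["position"][:2]; F=o["force"][:2]
D=json.load(open("log.json")) if os.path.exists("log.json") else {"cmd":list(p),"pts":[],"F":[]}
cmd=np.array(D["cmd"])+.5*(dx*ax[0]+dy*ax[1]); D["cmd"]=list(cmd); D["pts"].append(list(p)); D["F"].append(list(F))
json.dump(D,open("log.json","w")); Q=np.array(D["pts"])
f=least_squares(lambda t:np.r_[(np.hypot(*(Q-t[:2]).T)-t[2])/.0004,(t[:2]-[.602,.1553])/.002,(t[2]-.0528)/.004],[.602,.1553,.0528])
c,r=f.x[:2],f.x[2]; d=p-c; a=np.arctan2(d[1],d[0]); er=d/np.hypot(*d); et=np.array([er[1],-er[0]])
d0=Q[0]-c; a0=np.arctan2(d0[1],d0[0]); dc=cmd-c; ac=np.arctan2(dc[1],dc[0])
print("t",round(o["clock"],2),"pos",o["position"].round(4),"c",c.round(4),"r",r.round(4),"turned",np.degrees((a0-a)%(2*np.pi)).round(1),"cmd",np.degrees((a0-ac)%(2*np.pi)).round(1),"cmd r",np.hypot(*dc).round(4),"res",(np.hypot(*d)-r).round(5))
print("Frad",(F@er).round(2),"Ftan",(F@et).round(2),"Fz",round(float(o["force"][2]),1),"w",round(float(o["grip_width"]),4))
for k in range(1,n+1):
    b=ac-np.radians(tot*k/n); q=c+(r+bias/1000)*np.array([np.cos(b),np.sin(b)])-cmd
    print((ax@q/.5).round(4).tolist(),end=" ")
E
python3 st.py 0 0 12 6
```

```text
t 10.95 pos [0.5521 0.1727 0.1271] c [0.602  0.1553] r 0.0528 turned 0.0 cmd 0.0 cmd r 0.0528 res 0.0
Frad 0.07 Ftan 1.05 Fz 5.7 w 0.0234
[-0.0001, 0.0037] [-0.0004, 0.0074] [-0.0008, 0.011] [-0.0014, 0.0147] [-0.002, 0.0183] [-0.0028, 0.0219]
```

Call:
play_rows(
  deltas=[
    [-0.0001,0.0037,0,0,0,0,0.85],
    [-0.0004,0.0074,0,0,0,0,0.85],
    [-0.0008,0.011,0,0,0,0,0.85],
    [-0.0014,0.0147,0,0,0,0,0.85],
    [-0.002,0.0183,0,0,0,0,0.85],
    [-0.0028,0.0219,0,0,0,0,0.85],
    [-0.0028,0.0219,0,0,0,0,0.85],
  ],
)

```text
clock: 11.65
position: [0.5564, 0.1825, 0.1271]
tool_rot: [-3.141, -0.0, 2.83]
force: [-2.4, 0.3, 8.1]
grip_width: 0.0235
finger_force: 20.9
```

```bash
python3 st.py -0.0028 0.0219 14 6
```

```text
t 11.65 pos [0.5564 0.1825 0.1271] c [0.6021 0.1556] r 0.0529 turned 11.6 cmd 12.0 cmd r 0.0528 res 7e-05
Frad 2.2 Ftan -0.98 Fz 8.1 w 0.0235
[-0.0008, 0.0042] [-0.002, 0.0084] [-0.0034, 0.0125] [-0.0049, 0.0165] [-0.0066, 0.0204] [-0.0085, 0.0243]
```

```bash
python3 st.py 0 0 16 8 0.4
```

```text
t 11.65 pos [0.5564 0.1825 0.1271] c [0.6021 0.1557] r 0.0529 turned 11.6 cmd 12.0 cmd r 0.0528 res 4e-05
Frad 2.2 Ftan -0.98 Fz 8.1 w 0.0235
[0.0002, 0.0039] [-0.0008, 0.0074] [-0.0019, 0.011] [-0.0032, 0.0145] [-0.0046, 0.0179] [-0.0061, 0.0214] [-0.0077, 0.0247] [-0.0095, 0.028]
```

Call:
play_rows(
  deltas=[
    [0.0002,0.0039,-0.001,0,0,0,0.85],
    [-0.0008,0.0074,-0.002,0,0,0,0.85],
    [-0.0019,0.011,-0.002,0,0,0,0.85],
    [-0.0032,0.0145,-0.002,0,0,0,0.85],
    [-0.0046,0.0179,-0.002,0,0,0,0.85],
    [-0.0061,0.0214,-0.002,0,0,0,0.85],
    [-0.0077,0.0247,-0.002,0,0,0,0.85],
    [-0.0095,0.028,-0.002,0,0,0,0.85],
    [-0.0095,0.028,-0.002,0,0,0,0.85],
  ],
)

```text
clock: 12.55
position: [0.5654, 0.1946, 0.1276]
tool_rot: [3.141, -0.0, 2.83]
force: [-0.5, -2.5, -6.7]
grip_width: 0.0234
finger_force: 20.0
```

```bash
python3 st.py -0.0095 0.028 20 9 0.4
```

```text
t 12.55 pos [0.5654 0.1946 0.1276] c [0.6028 0.1565] r 0.0532 turned 27.9 cmd 28.0 cmd r 0.0532 res 0.0002
Frad -1.41 Ftan -2.12 Fz -6.7 w 0.0234
[-0.0012, 0.0041] [-0.0034, 0.0076] [-0.0056, 0.0111] [-0.0081, 0.0145] [-0.0106, 0.0178] [-0.0133, 0.0209] [-0.0161, 0.024] [-0.019, 0.027] [-0.022, 0.0299]
```

```bash
python3 st.py 0 0 20 9 0.1
```

```text
t 12.55 pos [0.5654 0.1946 0.1276] c [0.6029 0.1566] r 0.0533 turned 27.9 cmd 28.0 cmd r 0.0531 res 0.00012
Frad -1.41 Ftan -2.13 Fz -6.7 w 0.0234
[-0.0016, 0.0038] [-0.0037, 0.0074] [-0.006, 0.0109] [-0.0084, 0.0142] [-0.0109, 0.0175] [-0.0135, 0.0207] [-0.0163, 0.0238] [-0.0192, 0.0267] [-0.0222, 0.0296]
```

Call:
play_rows(
  deltas=[
    [-0.0016,0.0038,0.001,0,0,0,0.85],
    [-0.0037,0.0074,0.001,0,0,0,0.85],
    [-0.006,0.0109,0.001,0,0,0,0.85],
    [-0.0084,0.0142,0.001,0,0,0,0.85],
    [-0.0109,0.0175,0.001,0,0,0,0.85],
    [-0.0135,0.0207,0.001,0,0,0,0.85],
    [-0.0163,0.0238,0.001,0,0,0,0.85],
    [-0.0192,0.0267,0.001,0,0,0,0.85],
    [-0.0222,0.0296,0.001,0,0,0,0.85],
    [-0.0222,0.0296,0.001,0,0,0,0.85],
  ],
)

```text
clock: 13.55
position: [0.5808, 0.2055, 0.1274]
tool_rot: [3.141, 0.0, 2.83]
force: [-2.5, 1.6, 0.6]
grip_width: 0.0233
finger_force: 20.6
```

```bash
python3 st.py -0.0222 0.0296 20 9 0
```

```text
t 13.55 pos [0.5808 0.2055 0.1274] c [0.6034 0.1567] r 0.0536 turned 47.9 cmd 47.7 cmd r 0.0535 res 0.00013
Frad 2.52 Ftan -1.63 Fz 0.6 w 0.0233
[-0.0029, 0.003] [-0.0061, 0.0056] [-0.0094, 0.0082] [-0.0128, 0.0106] [-0.0163, 0.0128] [-0.0199, 0.0149] [-0.0235, 0.0169] [-0.0273, 0.0188] [-0.0311, 0.0205]
```

Call:
play_rows(
  deltas=[
    [-0.0026,0.0033,0,0,0,0,0.85],
    [-0.0058,0.0061,0,0,0,0,0.85],
    [-0.0091,0.0087,0,0,0,0,0.85],
    [-0.0125,0.0111,0,0,0,0,0.85],
    [-0.016,0.0133,0,0,0,0,0.85],
    [-0.0196,0.0154,0,0,0,0,0.85],
    [-0.0233,0.0174,0,0,0,0,0.85],
    [-0.0271,0.0193,0,0,0,0,0.85],
    [-0.0309,0.0211,0,0,0,0,0.85],
    [-0.0309,0.0211,0,0,0,0,0.85],
  ],
)

```text
clock: 14.55
position: [0.5985, 0.2109, 0.1274]
tool_rot: [3.141, -0.0, 2.83]
force: [-3.9, 1.7, 1.5]
grip_width: 0.0237
finger_force: 20.7
```

```bash
python3 st.py -0.0309 0.0211 20 9 0.2
```

```text
t 14.55 pos [0.5985 0.2109 0.1274] c [0.6043 0.1564] r 0.0545 turned 66.7 cmd 66.8 cmd r 0.0543 res 0.00023
Frad 2.12 Ftan -3.68 Fz 1.5 w 0.0237
[-0.0036, 0.0024] [-0.0076, 0.0038] [-0.0116, 0.0052] [-0.0157, 0.0064] [-0.0198, 0.0074] [-0.024, 0.0082] [-0.0282, 0.0089] [-0.0324, 0.0094] [-0.0366, 0.0098]
```

Call:
play_rows(
  deltas=[
    [-0.0036,0.0024,0,0,0,0,0.85],
    [-0.0076,0.0039,0,0,0,0,0.85],
    [-0.0116,0.0053,0,0,0,0,0.85],
    [-0.0157,0.0065,0,0,0,0,0.85],
    [-0.0198,0.0075,0,0,0,0,0.85],
    [-0.024,0.0083,0,0,0,0,0.85],
    [-0.0282,0.009,0,0,0,0,0.85],
    [-0.0324,0.0096,0,0,0,0,0.85],
    [-0.0366,0.01,0,0,0,0,0.85],
    [-0.0366,0.01,0,0,0,0,0.85],
  ],
)

```text
clock: 15.55
position: [0.6173, 0.2101, 0.1274]
tool_rot: [3.141, -0.0, 2.83]
force: [-5.2, 3.1, 2.1]
grip_width: 0.0235
finger_force: 20.8
```

```bash
sed -i 's#(t\[:2\]-\[.602,.1553\])/.002#(t[:2]-[.603,.1553])/.004#' st.py; python3 st.py -0.0366 0.01 20 9 0.2
```

```text
t 15.55 pos [0.6173 0.2101 0.1274] c [0.6053 0.1555] r 0.0558 turned 84.5 cmd 85.0 cmd r 0.0555 res 0.00012
Frad 1.95 Ftan -5.72 Fz 2.1 w 0.0235
[-0.0042, 0.0014] [-0.0086, 0.0015] [-0.0129, 0.0015] [-0.0173, 0.0013] [-0.0216, 0.0009] [-0.0259, 0.0003] [-0.0302, -0.0004] [-0.0344, -0.0012] [-0.0387, -0.0023]
```

Call:
play_rows(
  deltas=[
    [-0.0042,0.0016,0,0,0,0,0.85],
    [-0.0086,0.0018,0,0,0,0,0.85],
    [-0.0129,0.0018,0,0,0,0,0.85],
    [-0.0173,0.0016,0,0,0,0,0.85],
    [-0.0216,0.0012,0,0,0,0,0.85],
    [-0.0259,0.0006,0,0,0,0,0.85],
    [-0.0302,-0.0001,0,0,0,0,0.85],
    [-0.0345,-0.0009,0,0,0,0,0.85],
    [-0.0388,-0.002,0,0,0,0,0.85],
    [-0.0388,-0.002,0,0,0,0,0.85],
  ],
)

```text
clock: 16.55
position: [0.6352, 0.2032, 0.1273]
tool_rot: [3.141, -0.001, 2.83]
force: [-7.1, 2.6, 2.6]
grip_width: 0.0236
finger_force: 20.8
```

```bash
python3 st.py -0.0388 -0.002 20 9 0.2
```

```text
t 16.55 pos [0.6352 0.2032 0.1273] c [0.6056 0.1551] r 0.0563 turned 103.4 cmd 104.2 cmd r 0.0563 res 0.00012
Frad -1.49 Ftan -7.38 Fz 2.6 w 0.0236
[-0.0043, -0.0009] [-0.0085, -0.0022] [-0.0126, -0.0037] [-0.0167, -0.0054] [-0.0206, -0.0072] [-0.0246, -0.0091] [-0.0284, -0.0113] [-0.0322, -0.0135] [-0.0358, -0.0159]
```

Call:
play_rows(
  deltas=[
    [-0.0042,-0.0011,0,0,0,0,0.85],
    [-0.0084,-0.0025,0,0,0,0,0.85],
    [-0.0124,-0.004,0,0,0,0,0.85],
    [-0.0165,-0.0057,0,0,0,0,0.85],
    [-0.0204,-0.0075,0,0,0,0,0.85],
    [-0.0244,-0.0094,0,0,0,0,0.85],
    [-0.0282,-0.0116,0,0,0,0,0.85],
    [-0.032,-0.0138,0,0,0,0,0.85],
    [-0.0356,-0.0162,0,0,0,0,0.85],
    [-0.0356,-0.0162,0,0,0,0,0.85],
  ],
)

```text
clock: 17.55
position: [0.6495, 0.1906, 0.1273]
tool_rot: [3.14, -0.001, 2.83]
force: [-5.9, 5.8, -0.1]
grip_width: 0.0235
finger_force: 20.8
```

```bash
python3 st.py -0.0356 -0.0162 20 9 0
```

```text
t 17.55 pos [0.6495 0.1906 0.1273] c [0.6057 0.1549] r 0.0564 turned 122.6 cmd 123.9 cmd r 0.0564 res 5e-05
Frad -0.96 Ftan -8.25 Fz -0.1 w 0.0235
[-0.0037, -0.0024] [-0.0071, -0.0051] [-0.0105, -0.0079] [-0.0137, -0.0108] [-0.0169, -0.0139] [-0.0199, -0.017] [-0.0228, -0.0203] [-0.0255, -0.0237] [-0.0282, -0.0272]
```

Call:
play_rows(
  deltas=[
    [-0.0037,-0.0024,0,0,0,0,0.85],
    [-0.0071,-0.0051,0,0,0,0,0.85],
    [-0.0105,-0.0079,0,0,0,0,0.85],
    [-0.0137,-0.0108,0,0,0,0,0.85],
    [-0.0169,-0.0139,0,0,0,0,0.85],
    [-0.0199,-0.017,0,0,0,0,0.85],
    [-0.0228,-0.0203,0,0,0,0,0.85],
    [-0.0255,-0.0237,0,0,0,0,0.85],
    [-0.0282,-0.0272,0,0,0,0,0.85],
    [-0.0282,-0.0272,0,0,0,0,0.85],
  ],
)

```text
clock: 18.55
position: [0.6588, 0.1742, 0.1274]
tool_rot: [3.139, -0.001, 2.831]
force: [-5.8, 10.4, -0.1]
grip_width: 0.0237
finger_force: 20.8
```

```bash
python3 st.py -0.0282 -0.0272 22 9 0
```

```text
t 18.55 pos [0.6588 0.1742 0.1274] c [0.6057 0.1549] r 0.0565 turned 141.7 cmd 143.8 cmd r 0.0565 res 2e-05
Frad -1.89 Ftan -11.75 Fz -0.1 w 0.0237
[-0.0028, -0.004] [-0.0053, -0.008] [-0.0077, -0.0122] [-0.0099, -0.0165] [-0.0119, -0.0209] [-0.0138, -0.0253] [-0.0154, -0.0299] [-0.0168, -0.0345] [-0.0181, -0.0391]
```

Call:
play_rows(
  deltas=[
    [-0.0027,-0.004,0,0,0,0,0.85],
    [-0.0051,-0.008,0,0,0,0,0.85],
    [-0.0075,-0.0122,0,0,0,0,0.85],
    [-0.0097,-0.0165,0,0,0,0,0.85],
    [-0.0117,-0.0209,0,0,0,0,0.85],
    [-0.0136,-0.0253,0,0,0,0,0.85],
    [-0.0152,-0.0299,0,0,0,0,0.85],
    [-0.0166,-0.0345,0,0,0,0,0.85],
    [-0.0179,-0.0391,0,0,0,0,0.85],
    [-0.0179,-0.0391,0,0,0,0,0.85],
  ],
)

```text
clock: 19.55
position: [0.662, 0.1519, 0.1274]
tool_rot: [3.14, 0.0, 2.83]
force: [-2.0, 5.6, -2.1]
grip_width: 0.0241
finger_force: 20.7
```

```bash
python3 st.py -0.0179 -0.0391 22 9 0
```

```text
t 19.55 pos [0.662  0.1519 0.1274] c [0.6057 0.155 ] r 0.0564 turned 164.9 cmd 165.9 cmd r 0.0564 res -4e-05
Frad -2.26 Ftan -5.44 Fz -2.1 w 0.0241
[-0.0011, -0.0047] [-0.002, -0.0094] [-0.0026, -0.0142] [-0.003, -0.019] [-0.0033, -0.0238] [-0.0033, -0.0286] [-0.0031, -0.0334] [-0.0027, -0.0382] [-0.0021, -0.043]
```

Call:
play_rows(
  deltas=[
    [-0.0009,-0.0047,0,0,0,0,0.85],
    [-0.0016,-0.0094,0,0,0,0,0.85],
    [-0.0022,-0.0142,0,0,0,0,0.85],
    [-0.0026,-0.019,0,0,0,0,0.85],
    [-0.0029,-0.0238,0,0,0,0,0.85],
    [-0.0029,-0.0286,0,0,0,0,0.85],
    [-0.0027,-0.0334,0,0,0,0,0.85],
    [-0.0023,-0.0382,0,0,0,0,0.85],
    [-0.0017,-0.043,0,0,0,0,0.85],
    [-0.0017,-0.043,0,0,0,0,0.85],
  ],
)

```text
clock: 20.55
position: [0.6558, 0.1291, 0.1273]
tool_rot: [-3.141, -0.0, 2.829]
force: [-1.5, -0.7, 1.0]
grip_width: 0.0232
finger_force: 20.9
```

```bash
python3 st.py -0.0017 -0.043 22 9 0
```

```text
t 20.55 pos [0.6558 0.1291 0.1273] c [0.6057 0.155 ] r 0.0564 turned 189.1 cmd 188.0 cmd r 0.0563 res -5e-05
Frad -1.01 Ftan 1.26 Fz 1.0 w 0.0232
[0.0005, -0.0048] [0.0015, -0.0095] [0.0027, -0.0142] [0.0041, -0.0188] [0.0057, -0.0233] [0.0074, -0.0278] [0.0094, -0.0322] [0.0116, -0.0365] [0.0139, -0.0407]
```

Past dead centre; the spring now drives the wheel.

Call:
play_rows(
  deltas=[
    [0.0006,-0.0048,0,0,0,0,0.85],
    [0.0016,-0.0095,0,0,0,0,0.85],
    [0.0028,-0.0142,0,0,0,0,0.85],
    [0.0042,-0.0188,0,0,0,0,0.85],
    [0.0058,-0.0233,0,0,0,0,0.85],
    [0.0075,-0.0278,0,0,0,0,0.85],
    [0.0095,-0.0322,0,0,0,0,0.85],
    [0.0117,-0.0365,0,0,0,0,0.85],
    [0.014,-0.0407,0,0,0,0,0.85],
    [0.014,-0.0407,0,0,0,0,0.85],
  ],
)

```text
clock: 21.55
position: [0.6425, 0.1123, 0.1272]
tool_rot: [-3.141, -0.001, 2.829]
force: [-5.8, -2.3, 3.7]
grip_width: 0.0235
finger_force: 21.1
```

```bash
python3 st.py 0.014 -0.0407 22 9 0
```

```text
t 21.55 pos [0.6425 0.1123 0.1272] c [0.6057 0.155 ] r 0.0564 turned 211.0 cmd 210.0 cmd r 0.0564 res -2e-05
Frad -2.09 Ftan 5.88 Fz 3.7 w 0.0235
[0.0025, -0.0041] [0.0052, -0.0081] [0.0081, -0.012] [0.0111, -0.0157] [0.0143, -0.0193] [0.0176, -0.0228] [0.0211, -0.0261] [0.0247, -0.0293] [0.0284, -0.0323]
```

Call:
play_rows(
  deltas=[
    [0.0027,-0.0039,0,0,0,0,0.85],
    [0.0054,-0.0078,0,0,0,0,0.85],
    [0.0083,-0.0117,0,0,0,0,0.85],
    [0.0113,-0.0154,0,0,0,0,0.85],
    [0.0145,-0.019,0,0,0,0,0.85],
    [0.0178,-0.0225,0,0,0,0,0.85],
    [0.0213,-0.0258,0,0,0,0,0.85],
    [0.0249,-0.029,0,0,0,0,0.85],
    [0.0286,-0.032,0,0,0,0,0.85],
    [0.0286,-0.032,0,0,0,0,0.85],
  ],
)

```text
clock: 22.55
position: [0.624, 0.1017, 0.1272]
tool_rot: [-3.141, -0.001, 2.829]
force: [-6.0, -2.2, 3.2]
grip_width: 0.0237
finger_force: 21.0
```

```bash
python3 st.py 0.0286 -0.032 22 9 0
```

```text
t 22.55 pos [0.624  0.1017 0.1272] c [0.6057 0.155 ] r 0.0564 turned 232.9 cmd 232.0 cmd r 0.0562 res -5e-05
Frad 0.08 Ftan 6.39 Fz 3.2 w 0.0237
[0.0037, -0.0031] [0.0077, -0.0058] [0.0118, -0.0083] [0.016, -0.0107] [0.0203, -0.0128] [0.0247, -0.0148] [0.0291, -0.0166] [0.0337, -0.0182] [0.0383, -0.0196]
```

Call:
play_rows(
  deltas=[
    [0.0038,-0.0028,0,0,0,0,0.85],
    [0.0078,-0.0055,0,0,0,0,0.85],
    [0.0119,-0.008,0,0,0,0,0.85],
    [0.0161,-0.0104,0,0,0,0,0.85],
    [0.0204,-0.0125,0,0,0,0,0.85],
    [0.0248,-0.0145,0,0,0,0,0.85],
    [0.0292,-0.0163,0,0,0,0,0.85],
    [0.0338,-0.0179,0,0,0,0,0.85],
    [0.0384,-0.0193,0,0,0,0,0.85],
    [0.0384,-0.0193,0,0,0,0,0.85],
  ],
)

```text
clock: 23.55
position: [0.6028, 0.0987, 0.1273]
tool_rot: [-3.141, -0.001, 2.83]
force: [-5.6, 0.9, 1.7]
grip_width: 0.0234
finger_force: 20.9
```

```bash
python3 st.py 0.0384 -0.0193 22 9 -0.1
```

```text
t 23.55 pos [0.6028 0.0987 0.1273] c [0.6057 0.155 ] r 0.0564 turned 254.8 cmd 254.1 cmd r 0.0563 res -2e-05
Frad -0.65 Ftan 5.61 Fz 1.7 w 0.0234
[0.0046, -0.0013] [0.0093, -0.0023] [0.0141, -0.0031] [0.0188, -0.0037] [0.0236, -0.004] [0.0284, -0.0042] [0.0332, -0.0042] [0.038, -0.004] [0.0428, -0.0036]
```

Call:
play_rows(
  deltas=[
    [0.0046,-0.0013,0,0,0,0,0.85],
    [0.0093,-0.0023,0,0,0,0,0.85],
    [0.0141,-0.0031,0,0,0,0,0.85],
    [0.0188,-0.0037,0,0,0,0,0.85],
    [0.0236,-0.004,0,0,0,0,0.85],
    [0.0284,-0.0042,0,0,0,0,0.85],
    [0.0332,-0.0042,0,0,0,0,0.85],
    [0.038,-0.004,0,0,0,0,0.85],
    [0.0428,-0.0036,0,0,0,0,0.85],
    [0.0428,-0.0036,0,0,0,0,0.85],
  ],
)

```text
clock: 24.55
position: [0.582, 0.1038, 0.1273]
tool_rot: [3.141, -0.0, 2.83]
force: [-3.1, 4.0, 0.1]
grip_width: 0.023
finger_force: 20.8
```

```bash
python3 st.py 0.0428 -0.0036 22 9 -0.1
```

```text
t 24.55 pos [0.582  0.1038 0.1273] c [0.6057 0.155 ] r 0.0564 turned 276.6 cmd 276.1 cmd r 0.0563 res 2e-05
Frad -2.37 Ftan 4.49 Fz 0.1 w 0.023
[0.0048, 0.0007] [0.0095, 0.0015] [0.0142, 0.0025] [0.0188, 0.0038] [0.0234, 0.0052] [0.0279, 0.0068] [0.0324, 0.0086] [0.0367, 0.0107] [0.041, 0.0128]
```

Call:
play_rows(
  deltas=[
    [0.0047,0.001,0,0,0,0,0.85],
    [0.0094,0.0019,0,0,0,0,0.85],
    [0.014,0.0029,0,0,0,0,0.85],
    [0.0186,0.0042,0,0,0,0,0.85],
    [0.0232,0.0056,0,0,0,0,0.85],
    [0.0277,0.0072,0,0,0,0,0.85],
    [0.0322,0.009,0,0,0,0,0.85],
    [0.0365,0.0111,0,0,0,0,0.85],
    [0.0408,0.0132,0,0,0,0,0.85],
    [0.0408,0.0132,0,0,0,0,0.85],
  ],
)

```text
clock: 25.55
position: [0.5646, 0.1164, 0.1273]
tool_rot: [-3.142, -0.0, 2.83]
force: [-1.0, 1.3, 1.6]
grip_width: 0.0232
finger_force: 20.9
```

```bash
python3 st.py 0.0408 0.0132 22 9 -0.2
```

```text
t 25.55 pos [0.5646 0.1164 0.1273] c [0.6057 0.155 ] r 0.0564 turned 298.5 cmd 298.1 cmd r 0.0561 res 0.0
Frad -0.16 Ftan 1.7 Fz 1.6 w 0.0232
[0.0043, 0.0022] [0.0083, 0.0047] [0.0123, 0.0074] [0.0161, 0.0103] [0.0198, 0.0133] [0.0234, 0.0165] [0.0268, 0.0199] [0.0301, 0.0234] [0.0333, 0.027]
```

Call:
play_rows(
  deltas=[
    [0.0043,0.0022,0,0,0,0,0.85],
    [0.0083,0.0047,0,0,0,0,0.85],
    [0.0123,0.0074,0,0,0,0,0.85],
    [0.0161,0.0103,0,0,0,0,0.85],
    [0.0198,0.0133,0,0,0,0,0.85],
    [0.0234,0.0165,0,0,0,0,0.85],
    [0.0268,0.0199,0,0,0,0,0.85],
    [0.0301,0.0234,0,0,0,0,0.85],
    [0.0333,0.027,0,0,0,0,0.85],
    [0.0333,0.027,0,0,0,0,0.85],
  ],
)

```text
clock: 26.55
position: [0.553, 0.1345, 0.1273]
tool_rot: [3.141, -0.0, 2.83]
force: [0.2, 0.8, 1.1]
grip_width: 0.0233
finger_force: 20.9
```

```bash
python3 st.py 0.0333 0.027 20 9 -0.1
```

```text
t 26.55 pos [0.553  0.1345 0.1273] c [0.6057 0.155 ] r 0.0564 turned 320.5 cmd 320.1 cmd r 0.0562 res 0.0001
Frad -0.51 Ftan 0.69 Fz 1.1 w 0.0233
[0.0029, 0.0033] [0.0055, 0.0068] [0.0079, 0.0104] [0.0102, 0.0141] [0.0124, 0.0179] [0.0144, 0.0218] [0.0163, 0.0257] [0.018, 0.0298] [0.0195, 0.0338]
```

Call:
play_rows(
  deltas=[
    [0.0029,0.0033,0,0,0,0,0.85],
    [0.0055,0.0068,0,0,0,0,0.85],
    [0.0079,0.0104,0,0,0,0,0.85],
    [0.0102,0.0141,0,0,0,0,0.85],
    [0.0124,0.0179,0,0,0,0,0.85],
    [0.0144,0.0218,0,0,0,0,0.85],
    [0.0163,0.0257,0,0,0,0,0.85],
    [0.018,0.0298,0,0,0,0,0.85],
    [0.0195,0.0338,0,0,0,0,0.85],
    [0.0195,0.0338,0,0,0,0,0.85],
  ],
)

```text
clock: 27.55
position: [0.5491, 0.1536, 0.1273]
tool_rot: [3.141, -0.0, 2.83]
force: [1.9, 0.1, 0.4]
grip_width: 0.0231
finger_force: 20.9
```

```bash
python3 st.py 0.0195 0.0338 19.8 9 -0.1
```

```text
t 27.55 pos [0.5491 0.1536 0.1273] c [0.6057 0.155 ] r 0.0564 turned 340.3 cmd 340.0 cmd r 0.0563 res 0.00016
Frad -1.92 Ftan 0.07 Fz 0.4 w 0.0231
[0.0014, 0.0041] [0.0026, 0.0082] [0.0037, 0.0124] [0.0046, 0.0167] [0.0053, 0.0209] [0.0059, 0.0252] [0.0063, 0.0295] [0.0065, 0.0338] [0.0066, 0.0381]
```

Call:
play_rows(
  deltas=[
    [0.001,0.0041,0,0,0,0,0.85],
    [0.0022,0.0082,0,0,0,0,0.85],
    [0.0033,0.0124,0,0,0,0,0.85],
    [0.0042,0.0167,0,0,0,0,0.85],
    [0.0049,0.0209,0,0,0,0,0.85],
    [0.0055,0.0252,0,0,0,0,0.85],
    [0.0059,0.0295,0,0,0,0,0.85],
    [0.0061,0.0338,0,0,0,0,0.85],
    [0.0061,0.038,0,0,0,0,0.85],
    [0.0061,0.038,0,0,0,0,0.85],
  ],
)

```text
clock: 28.55
position: [0.5521, 0.1727, 0.1273]
tool_rot: [3.141, -0.0, 2.83]
force: [-3.1, 0.5, 2.0]
grip_width: 0.0236
finger_force: 21.0
```

```bash
python3 st.py 0.0061 0.038 5 1 -0.1
```

```text
t 28.55 pos [0.5521 0.1727 0.1273] c [0.6057 0.155 ] r 0.0564 turned 0.0 cmd 359.7 cmd r 0.0561 res -2e-05
Frad 3.09 Ftan -0.5 Fz 2.0 w 0.0236
[0.0001, 0.0098]
```

Call:
play_rows(
  deltas=[
    [0.0006,0,0,0,0,0,0.85],
    [0.0006,0,0,0,0,0,0.6],
    [0.0006,0,0,0,0,0,0.3],
    [0.0006,0,0,0,0,0,0.1],
    [0.0006,0,0,0,0,0,0],
    [0.0006,0,0,0,0,0,0],
    [0.0006,0,0,0,0,0,0],
  ],
)

```text
clock: 29.25
position: [0.5519, 0.1722, 0.1273]
tool_rot: [3.142, 0.0, 2.829]
force: [-1.1, -0.5, 0.1]
grip_width: 0.0853
finger_force: 0.0
```

Call:
play_rows(
  deltas=[
    [0,0,-0.03,0,0,0,0],
    [0,0,-0.08,0,0,0,0],
    [0,0,-0.14,0,0,0,0],
    [0,0,-0.18,0,0,0,0],
    [0,0,-0.18,0,0,0,0],
    [0,0,-0.18,0,0,0,0],
  ],
)

```text
clock: 29.85
position: [0.552, 0.1722, 0.2183]
tool_rot: [3.141, 0.001, 2.829]
force: [0.6, -0.6, -0.1]
grip_width: 0.0856
finger_force: 0.0
```

```bash
python3 - <<'E'
from h import *
o=observe(); print(o["position"],o["force"],o["grip_width"])
w=get_calibration("wrist"); im=grab_frame("wrist")[...,::-1].copy(); g=cv2.cvtColor(im,cv2.COLOR_BGR2GRAY)
u,v=proj(w,[.5521,.1727,.169])[0].round().astype(int); print(u,v)
ys,xs=np.nonzero(g[v-12:v+9,u-14:u+15]>150); p=(u-14+xs.mean(),v-12+ys.mean()); print("dot",p,len(xs),pix2(w,p,.169))
# scene: brass pixels near nest, and change of scene since w5
s=grab_frame("scene")[...,::-1].astype(int); s0=cv2.imread("pics/scene5.png").astype(int)
for n,a in(("before",s0),("now",s)):
    r=a[195:245,215:260]; m=(r[...,2]-r[...,0]>50); print(n,"brass px",m.sum())
d=np.abs(s-s0).max(2)>40; 
n,l,st,c=cv2.connectedComponentsWithStats(d.astype(np.uint8)); print([(x[:4].tolist(),int(x[4])) for x in st[1:] if x[4]>6])
E
```

```text
[0.55200005 0.17217661 0.21825441] [ 0.62909879 -0.62578072 -0.12652729] 0.08559700177568383
281 231
dot (np.float64(279.3395061728395), np.float64(231.12345679012347)) 162 [0.55167578 0.17175083 0.169     ]
before brass px 13
now brass px 0
[([167, 0, 42, 53], 1216), ([212, 0, 7, 21], 74), ([258, 0, 6, 10], 40), ([317, 0, 9, 20], 116), ([316, 0, 93, 189], 10899), ([160, 15, 81, 175], 6867), ([270, 21, 15, 11], 62), ([296, 21, 15, 11], 63), ([259, 30, 4, 13], 39), ([167, 36, 6, 2], 7), ([164, 49, 4, 5], 11), ([171, 51, 2, 4], 8), ([341, 192, 3, 4], 7), ([345, 205, 4, 6], 8), ([248, 218, 5, 9], 25)]
```

The handle is back where it started to within about 1 mm, the bush no longer stands out, and nothing else in the scene has moved.

```bash
python3 -c "
from workcell import *
print(job_done())"
```

```text
the job is handed in; nothing more can be done
None
```

The bearing block stands in the nest with its bush pressed home, the flywheel has been turned clockwise through one revolution and let go, and the job is handed in; its verdict was not shown.

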